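Make up two reel-service kits at the tackle shop counter

TASK

Make up the two reel-service kits: the large spool and the flat hook gauge go into the rectangular tray, the small spool and the grease jar into the round dish. The gauge lies in a shallow slot where it cannot be gripped, so slide it along the slot until it overhangs the end of its stand, then pinch it there. Leave the spools and jar standing upright and the gauge lying flat, each wholly inside on the bottom of its container with nothing on top of another, and do not disturb the oil bottle.

Things in the scene. Friction and masses are not known exactly. Their poses are not given: they have to be found in the camera images.
- spool_large_center (a point): large empty reel spool, standing on the counter: black rims, aluminium core, round about a vertical axis. Rims 60 mm diameter, each 14 mm thick (top rim and bottom rim), core 44 mm diameter between them; 44 mm tall in all; 60 to 130 g. Point: its centre, 22 mm above its underside; z is its axis.
- spool_small_center (a point): small empty reel spool of the same make: rims 40 mm diameter, each 11 mm thick, core 30 mm diameter; 34 mm tall; 30 to 55 g. Point: its centre, 17 mm above its underside; z is its axis.
- jar_center (a point): closed round white plastic jar of reel grease, 44 mm diameter, 36 mm tall, straight-sided, 40 to 85 g. Point: its centre, 18 mm above its underside; z is its axis.
- gauge_center (a point): hook gauge: thin flat aluminium plate with a row of five dark dots, 90 mm long (its x) by 38 mm wide (its y) by 3 mm thick, 35 g. It starts lying loose in the slot of the stand, its length along the slot and wholly on the stand (10 to 45 mm short of the open +x end). Point: its centre.
- stand: fixed black stand, 180 mm long (x) by 120 mm wide (y), with a shallow straight slot along its top (along x), open at both ends: slot floor 50 mm above the counter, 46 mm wide between two dark wooden rails that rise 4 mm above it, 1 mm above the gauge, so the gauge can be gripped by its sides only where it overhangs the end. Origin: centre of the underside; its +x end points away from the robot.
- stand_edge (a point): middle of the slot's open end on the stand's +x face, at slot-floor height (50 mm above the counter), 90 mm from the stand's origin; x points out of the slot.
- tray: fixed rectangular wooden tray, outside 200 mm (x) by 140 mm (y), 16 mm high, walls and floor 5 mm thick: inside 190 by 130 mm, floor surface 5 mm above the counter. Origin: centre of the underside, at counter height.
- dish: fixed round steel dish, outside diameter 170 mm, 16 mm high, wall and floor 5 mm thick: inside diameter 160 mm, floor surface 5 mm above the counter. Origin: centre of the underside, at counter height.
- oil_bottle: bystander: upright clear oil bottle with black cap, 36 mm diameter, 100 mm tall, standing among the stock. Origin: centre of its underside.
There are look-alikes about, which are no part of the job. Leave any purple look-alike of the part that bears jar_center alone.

How it is judged:
At the end, for the whole second after the job is handed in: Large spool and gauge wholly inside the rectangular tray, small spool and jar wholly inside the round dish; spools and jar upright within 0.04 rad, gauge flat within 0.04 rad, each resting on the container floor within 2 mm; all released and at rest (x of spool_large_center in the frame of tray between -0.07 and 0.07 m and y of spool_large_center in the frame of tray between -0.04 and 0.04 m and z of spool_large_center in the frame of tray between 0.025 and 0.029 m and angle between each of spool_large_center, gauge_center, spool_small_center, jar_center's own z axis and vertical below 0.04 rad and x of gauge_center in the frame of tray between -0.085 and 0.085 m and y of gauge_center in the frame of tray between -0.055 and 0.055 m and z of gauge_center in the frame of tray between 0.0045 and 0.0085 m and horizontal distance between spool_small_center and dish below 0.063 m and z of spool_small_center in the frame of dish between 0.02 and 0.024 m and horizontal distance between jar_center and dish below 0.061 m and z of jar_center in the frame of dish between 0.021 and 0.025 m and linear speed of each of spool_large, spool_small, jar, gauge below 0.02 m/s); the robot touches nothing.
It fails at once if the oil bottle is disturbed (moved more than 25 mm) (distance of oil_bottle from where it was at the start of the episode above 0.025 m).
It also fails if it takes over 109 s, if anything falls off the work surface, if the arm or the gripper's body presses on something with over 40 N, if the wrist force passes 120 N, or if a joint passes its speed limit or range.

ROBOT

A 6-joint arm with a two-finger parallel gripper is mounted at the origin on the work surface. World frame = base frame: x ahead of the robot, y to its left, z up, the work surface at z = 0. Lengths are in m, angles in rad, forces in N, time in s.
With the tool pointing down it reaches from about 0.35 to 0.975 m from the base axis. Payload 4.9 kg.
Tool frame: the origin (TCP) lies between the finger pads; the fingertips stand 22 mm ahead of it and the grasp point (between the pads) lies 3 mm ahead of it; z points along the fingers, y is the line along which they close (so a half turn about z gives the same grasp; the last joint's range is limited). The gripper opens to 85 mm and grips with 20 to 120 N. Pads are 22 mm wide; open, the fingers measure 114 mm over their backs; the gripper's body (76 mm by 85 mm) begins 54 mm behind the grasp point. The pads swing forward as they close: fully open they stand 13 mm farther back than shut.
Start: joints at [1.21, 0.053, 1.613, -0, 1.476, -0.119], TCP at [0.15, 0.607, 0.253] pointing down, gripper open.
Joint ranges: [-3.01, 3.01], [-1.01, 2.22], [0.06, 2.58], [-1.02, 4.17], [0.09, 2.62], [-3.14, 3.14]. Speed limits (rad/s): [2.57, 2.57, 3.14, 3.14, 3.14, 3.14].

INTERFACE

Orientations are given as a unit quaternion [w, x, y, z].
In Python, from plant import state, grab_frame, get_calibration, job_done, recognise, regions_of gives the robot as it stands.
- The arm moves only by the tool apply_moves, never from a script. Its argument "targets" is a list of rows, each an object with "translation": the shift along the tool's x, y, z normalised to -1 to 1, where 1 is 100 mm, a list of three; "twist": the turn about the tool's z normalised to -1 to 1, where 1 is 0.1 rad; "hand": the opening, from 0 (shut) to 1 (fully open). A call has 1 to 8 rows; each row shifts and turns the commanded pose from where the row before left it, along the tool's axes as they then stand; what a row does not reach is not made up. A row lasts 1/10 s, in which the tool goes at most 50 mm and 8.59 degrees, less where a joint would pass 70% of its speed; a pose out of reach is approached as far as the arm can. A call with a number of a shift or a turn outside -1 to 1 is refused whole. A call with a gripper value outside its range is refused whole. The fingers move at their own pace and stop on an object; the grip force is fixed at half the most. Time passes only in rows, so rows that do not move let the fingers close. It gives the time, the measured TCP pose, the force, the opening and the grip force at its end, in the units of the state.
- state(): the state, without advancing time (a new reading comes with each control period).
- grab_frame(name): name is "scene" or "top" or "wrist"; returns the picture (480x640x3 uint8, red, green, blue); there is no depth.
- get_calibration(name): a dict with "camera_matrix" (3x3 intrinsics, pixels), "pose" (4x4, takes a point from camera to world coordinates). Camera axes: x right, y up, looking along -z (the intrinsics and any distortion apply to the point x, -y, -z); pixel columns grow to the right and rows downward; lengths in m; the calibration is good to about 2 mm. A picture is of the moment at which its call begins: read the wrist's pose just before it. get_calibration takes no time and is no camera call; for the wrist camera it gives the pose at the moment of the call.
- job_done(): hands the job in; it is judged then, once.
Trained networks look in the newest picture that a camera, given by its name, has taken for a name from the list of things; names that differ only in an ending like _2 or _b are one class to them, and where a whole thing is asked for, a point or a joint stands for the part that bears it (a point fixed in the world has none). Each returns a list of dicts, best first, with "score" (0 to 1); they miss things now and then, are a little off and sometimes report something else, mostly with a low value. They report only what shows in the picture. A call takes as long as a camera call. They do not tell look-alikes from the thing itself.
- recognise(camera, query): "point" ([x, y, z] in m, in world coordinates, good to about 4 mm: the middle of the surface that is visible of it).
- regions_of(camera, query): "pixels" (480x640 bool, what is visible of it).
The state is a dict: "time": time; "joint_pos": joint angles; "joint_vel": joint speeds; "joint_efforts": joint torques, N m; "tool_pos": TCP position; "tool_rot": TCP orientation; "contact_force": force on the tool from outside, world axes, zero at the start; "ft_torque": the same for the moment, N m; "gripper_width": opening from 0.0 (shut) to 1.0 (fully open); "grasp_force": force on a finger pad.
Only numpy, scipy, OpenCV 4.12 (cv2) and the standard library are available. Lean on these libraries where they do the work, as an engineer would, in place of code of your own. Each camera call takes 0.05 s, during which the arm holds its last target. There are 200 camera calls.

## Working session

There is one attempt and no reset: what is moved stays moved. The work goes in short steps, Python scripts to look and compute and a tool call to move; the robot and the scene stay as the last step left them, time stands still between calls to the robot, and variables do not carry over. Pictures are saved under pics/ and viewed, at most 14 in all, crops included, and the job is handed in when it is done.

Besides the shell and the picture viewer there is one more tool, called as name(argument=value, ...) on one line, values as JSON. apply_moves: Moves the arm, as the interface text tells. Its arguments: {"type":"object","properties":{"targets":{"type":"array"}},"required":["targets"]}

```bash
mkdir -p pics; ls
cat > look.py <<'E'
import numpy as np, cv2, sys
from plant import *
def shot(cam,name):
    im=grab_frame(cam); cv2.imwrite(f'pics/{name}.png',im[:,:,::-1]); return im
E
python3 - <<'E'
from look import *
s=state(); print(s['tool_pos'],s['tool_rot'],s['time'])
for c in('top','scene'):
    shot(c,c+'0'); k=get_calibration(c); print(c,np.round(k['camera_matrix'],1).tolist(),np.round(k['pose'],3).tolist())
    for q in('spool_large_center','spool_small_center','jar_center','gauge_center','stand','tray','dish','oil_bottle','stand_edge'):
        print(c,q,[(np.round(r['point'],3).tolist(),round(r['score'],2)) for r in recognise(c,q)])
E
```

```text
pics
[0.14943196 0.60628396 0.25206871] [-2.52253561e-04  1.20598362e-01  9.92700844e-01 -1.00342945e-03] 0.0
top [[479.7, 0.0, 317.2], [0.0, 479.7, 242.8], [0.0, 0.0, 1.0]] [[-0.028, 0.998, -0.062, 0.5], [-1.0, -0.028, -0.011, -0.01], [-0.013, 0.062, 0.998, 1.156], [0.0, 0.0, 0.0, 1.0]]
top spool_large_center [([0.451, 0.163, 0.044], 0.61)]
top spool_small_center [([0.634, -0.245, 0.033], 0.75), ([0.43, -0.329, 0.004], 0.62)]
top jar_center [([0.616, 0.32, 0.034], 0.8), ([0.64, 0.233, 0.036], 0.67), ([0.607, 0.153, 0.033], 0.55), ([0.58, 0.002, 0.052], 0.29)]
top gauge_center [([0.581, 0.001, 0.051], 0.79)]
top stand [([0.562, 0.001, 0.057], 0.96), ([0.442, 0.352, 0.003], 0.48)]
top tray [([0.561, -0.001, 0.055], 0.63), ([0.442, 0.352, 0.004], 0.62), ([0.448, -0.153, 0.074], 0.41)]
top dish [([0.431, -0.328, 0.004], 0.73), ([0.452, 0.165, 0.044], 0.61)]
top oil_bottle [([0.449, -0.147, 0.069], 0.76)]
top stand_edge [([0.564, -0.003, 0.055], 0.86)]
scene [[436.1, 0.0, 317.0], [0.0, 436.1, 247.7], [0.0, 0.0, 1.0]] [[0.485, -0.662, 0.571, 1.03], [0.875, 0.367, -0.317, -0.275], [0.0, 0.653, 0.757, 0.679], [0.0, 0.0, 0.0, 1.0]]
scene spool_large_center [([0.463, 0.16, 0.043], 0.94), ([0.65, 0.228, 0.036], 0.7)]
scene spool_small_center [([0.649, -0.25, 0.033], 0.82)]
scene jar_center [([0.62, 0.316, 0.033], 0.92), ([0.738, 0.272, 0.035], 0.69), ([0.65, 0.227, 0.035], 0.62), ([0.608, 0.149, 0.04], 0.6)]
scene gauge_center [([0.585, -0.001, 0.051], 0.63), ([0.445, 0.356, 0.006], 0.4)]
scene stand [([0.595, -0.018, 0.056], 0.77), ([0.464, 0.159, 0.042], 0.26)]
scene tray [([0.447, 0.356, 0.004], 0.64), ([0.587, 0.001, 0.048], 0.59)]
scene dish [([0.433, -0.324, 0.005], 0.75)]
scene oil_bottle [([0.451, -0.155, 0.058], 0.82)]
scene stand_edge [([0.59, -0.013, 0.053], 0.73), ([0.45, -0.157, 0.058], 0.43)]
```

View pics/top0.png

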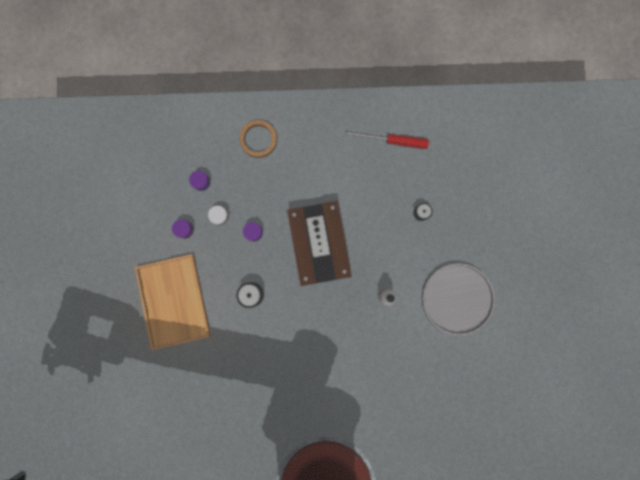

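View pics/scene0.png

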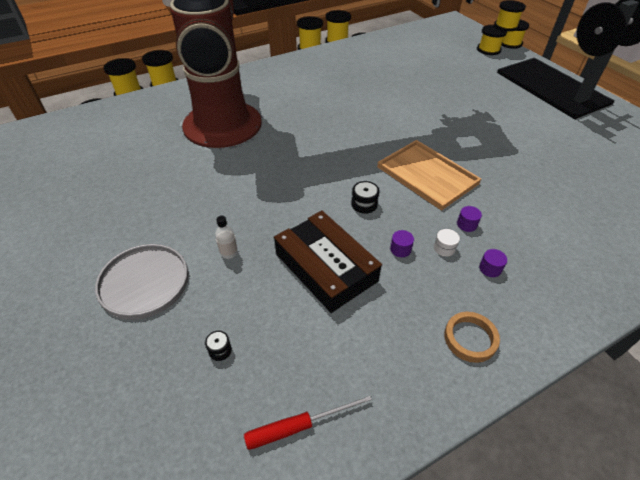

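The top view shows the white jar at (217,214), with purple look-alikes at (199,180), (182,228) and (253,230). It also shows the large spool at (249,294), the small spool at (424,211), the stand at (319,243) and the bottle at (389,297). The dish is at (457,297) and the tray at (172,300). Next I fit model silhouettes to the masks.

```bash
cat >> look.py <<'E'
from scipy.optimize import minimize
def proj(cam,P):
    k=get_calibration(cam) if isinstance(cam,str) else cam
    T=np.linalg.inv(k['pose']); c=P@T[:3,:3].T+T[:3,3]; c=c*[1,-1,-1]
    u=c@k['camera_matrix'].T; return u[:,:2]/u[:,2:]
A=np.linspace(0,2*np.pi,48,endpoint=False)
def cyl(d,h,z=0): return np.vstack([np.c_[d/2*np.cos(A),d/2*np.sin(A),0*A+z0] for z0 in(z,z+h)])
def box(l,w,h,z=0): return np.array([[a*l/2,b*w/2,c] for a in(-1,1) for b in(-1,1) for c in(z,z+h)])
M={'spool_large_center':cyl(.06,.044),'spool_small_center':cyl(.04,.034),'jar_center':cyl(.044,.036),
 'gauge_center':box(.09,.038,.003,.05),'stand':box(.18,.12,.054),'tray':box(.2,.14,.016),'dish':cyl(.17,.016),'oil_bottle':cyl(.036,.1)}
def fit(cam,q,x0):
    k=get_calibration(cam); P=M[q]; x0=np.array(x0,float)
    uv0=proj(k,np.array([[x0[0],x0[1],P[:,2].mean()]]))[0]
    rs=[r for r in regions_of(cam,q) if r['pixels'].any()]
    if not rs: return None
    r=min(rs,key=lambda r:np.hypot(*(np.argwhere(r['pixels']).mean(0)[::-1]-uv0)))
    m=r['pixels']; S=8
    ys,xs=np.where(m); o=np.array([xs.min()-20,ys.min()-20]); sz=np.array([np.ptp(xs)+41,np.ptp(ys)+41])
    sub=np.zeros((sz[1],sz[0]),np.uint8); sub[ys-o[1],xs-o[0]]=255
    big=cv2.resize(sub,None,fx=S,fy=S,interpolation=cv2.INTER_LINEAR)>127
    def cost(v):
        c,s=np.cos(v[2]),np.sin(v[2]); W=P@np.array([[c,s,0],[-s,c,0],[0,0,1]])+[v[0],v[1],0]
        h=cv2.convexHull(((proj(k,W)-o+.5)*S).astype(np.float32)).round().astype(np.int32)
        b=np.zeros(big.shape,np.uint8); cv2.fillConvexPoly(b,h,1); b=b>0
        return 1-(b&big).sum()/(b|big).sum()
    f=minimize(cost,x0,method='Nelder-Mead',options=dict(initial_simplex=x0+np.array([[0,0,0],[.01,0,0],[0,.01,0],[0,0,.1]])))
    return np.round(f.x,4),round(1-f.fun,3)
E
python3 - <<'E'
from look import *
G={'spool_large_center':(.455,.163,0),'spool_small_center':(.64,-.247,0),'jar_center':(.645,.23,0),'gauge_center':(.583,0,.17),'stand':(.562,0,.17),'tray':(.443,.353,.17),'dish':(.432,-.327,0),'oil_bottle':(.45,-.15,0)}
for c in('top','scene'):
    grab_frame(c)
    for q,x in G.items(): print(c,q,fit(c,q,x))
E
```

```text
top spool_large_center (array([0.4547, 0.1635, 0.0594]), np.float64(0.934))
top spool_small_center (array([ 0.6382, -0.2487,  0.073 ]), np.float64(0.92))
top jar_center (array([0.6445, 0.2361, 0.0517]), np.float64(0.954))
top gauge_center (array([0.5847, 0.0009, 0.1472]), np.float64(0.944))
top stand (array([0.5354, 0.0347, 0.136 ]), np.float64(0.265))
top tray (array([0.4423, 0.3525, 0.1971]), np.float64(0.986))
top dish (array([ 0.4298, -0.3264,  0.0914]), np.float64(0.986))
top oil_bottle (array([ 0.4431, -0.1521,  0.1277]), np.float64(0.782))
scene spool_large_center (array([ 0.4549,  0.1642, -0.0024]), np.float64(0.954))
scene spool_small_center (array([ 0.6394, -0.2485,  0.0401]), np.float64(0.901))
scene jar_center (array([0.645 , 0.2368, 0.0431]), np.float64(0.944))
scene gauge_center (array([0.5865, 0.0013, 0.1544]), np.float64(0.922))
scene stand (array([ 0.5695, -0.0006,  0.1499]), np.float64(0.848))
scene tray (array([0.4436, 0.352 , 0.2005]), np.float64(0.967))
scene dish (array([ 0.4303, -0.3246,  0.0463]), np.float64(0.968))
scene oil_bottle (array([ 0.4473, -0.1562,  0.0927]), np.float64(0.72))
```

```bash
cat > plan.py <<'E'
# plan.py  x y z az|- hand|- ... : rows to reach successive TCP waypoints from the measured pose
import sys,json,numpy as np
from plant import state
def rows(wps,step=.045):
    s=state(); p=np.array(s['tool_pos']); w,x,y,z=s['tool_rot']
    yv=np.array([2*(x*y-w*z),1-2*(x*x+z*z)]); az=np.arctan2(yv[1],yv[0]); out=[]
    print('now',np.round(p,4),'az',round(np.degrees(az),1),'t',round(s['time'],2),'hand',round(s['gripper_width'],3))
    for X,Y,Z,a,h in wps:
        T=np.array([X,Y,Z]); ta=az if a is None else np.radians(a); d=ta-az
        n=int(max(1,np.ceil(np.linalg.norm(T-p)/step-.02),np.ceil(abs(d)/.1-.02)))
        for i in range(n):
            dp=(T-p)/(n-i); c,s_=np.cos(az),np.sin(az)
            # y=(c,s), z down, x=y cross z = (-s,c)... 
            yy=np.array([c,s_,0]); zz=np.array([0,0,-1]); xx=np.cross(yy,zz)
            t=np.round([dp@xx*10,dp@yy*10,dp@zz*10],2); tw=round(-(ta-az)/(n-i)*10,2)
            p=p+(t[0]*xx+t[1]*yy+t[2]*zz)/10; az-=tw/10
            out.append(dict(translation=t.tolist(),twist=tw,hand=h))
    for i in range(0,len(out),8): print('--');print(json.dumps(out[i:i+8]))
if __name__=='__main__':
    a=sys.argv[1:]; w=[]
    for i in range(0,len(a),5): w.append([float(a[i]),float(a[i+1]),float(a[i+2]),None if a[i+3]=='-' else float(a[i+3]),float(a[i+4])])
    rows(w)
E
python3 plan.py .455 .164 .15 101 1 .455 .164 .028 101 1
python3 - <<'E'
from look import *
k=get_calibration('top'); c=k['pose']; 
for uv in[(289,209),(338,200),(351,277),(302,286)]:
    d=np.linalg.inv(k['camera_matrix'])@[*uv,1]; d=c[:3,:3]@(d*[1,-1,-1]); print(np.round(c[:3,3]+d*(.054-c[2,3])/d[2],4))
E
```

```text
now [0.1496 0.6068 0.2533] az 76.1 t 1.9 hand 1.002
--
[{"translation": [-0.31, -0.27, 0.08], "twist": -0.33, "hand": 1.0}, {"translation": [-0.3, -0.28, 0.08], "twist": -0.33, "hand": 1.0}, {"translation": [-0.29, -0.3, 0.08], "twist": -0.33, "hand": 1.0}, {"translation": [-0.28, -0.3, 0.08], "twist": -0.33, "hand": 1.0}, {"translation": [-0.27, -0.31, 0.08], "twist": -0.34, "hand": 1.0}, {"translation": [-0.26, -0.32, 0.08], "twist": -0.33, "hand": 1.0}, {"translation": [-0.25, -0.33, 0.08], "twist": -0.34, "hand": 1.0}, {"translation": [-0.24, -0.34, 0.08], "twist": -0.33, "hand": 1.0}]
--
[{"translation": [-0.23, -0.35, 0.08], "twist": -0.34, "hand": 1.0}, {"translation": [-0.21, -0.36, 0.08], "twist": -0.33, "hand": 1.0}, {"translation": [-0.2, -0.36, 0.08], "twist": -0.34, "hand": 1.0}, {"translation": [-0.19, -0.37, 0.08], "twist": -0.33, "hand": 1.0}, {"translation": [-0.18, -0.37, 0.07], "twist": -0.34, "hand": 1.0}, {"translation": [0.0, -0.0, 0.41], "twist": 0.0, "hand": 1.0}, {"translation": [0.0, -0.0, 0.41], "twist": 0.0, "hand": 1.0}, {"translation": [0.0, -0.0, 0.4], "twist": 0.0, "hand": 1.0}]
[0.6488 0.0658 0.054 ]
[ 0.6664 -0.0482  0.054 ]
[ 0.488  -0.0725  0.054 ]
[0.4705 0.0402 0.054 ]
```

apply_moves(targets=[{"translation":[-0.31,-0.27,0.08],"twist":-0.33,"hand":1.0},{"translation":[-0.3,-0.28,0.08],"twist":-0.33,"hand":1.0},{"translation":[-0.29,-0.3,0.08],"twist":-0.33,"hand":1.0},{"translation":[-0.28,-0.3,0.08],"twist":-0.33,"hand":1.0},{"translation":[-0.27,-0.31,0.08],"twist":-0.34,"hand":1.0},{"translation":[-0.26,-0.32,0.08],"twist":-0.33,"hand":1.0},{"translation":[-0.25,-0.33,0.08],"twist":-0.34,"hand":1.0},{"translation":[-0.24,-0.34,0.08],"twist":-0.33,"hand":1.0}])

```text
time: 2.7
tool_pos: [0.3385, 0.334, 0.1893]
tool_rot: [0.0, -0.013, 1.0, 0.0]
contact_force: [-0.3, -0.2, -0.2]
gripper_width: 0.999
grasp_force: 0.0
```

apply_moves(targets=[{"translation":[-0.23,-0.35,0.08],"twist":-0.34,"hand":1.0},{"translation":[-0.21,-0.36,0.08],"twist":-0.33,"hand":1.0},{"translation":[-0.2,-0.36,0.08],"twist":-0.34,"hand":1.0},{"translation":[-0.19,-0.37,0.08],"twist":-0.33,"hand":1.0},{"translation":[-0.18,-0.37,0.07],"twist":-0.34,"hand":1.0},{"translation":[0,0,0],"twist":0.0,"hand":1.0}])

```text
time: 3.3
tool_pos: [0.4565, 0.1608, 0.1497]
tool_rot: [-0.0, -0.093, 0.996, -0.001]
contact_force: [0.5, -0.6, 0.3]
gripper_width: 1.004
grasp_force: 0.0
```

```bash
python3 plan.py .455 .164 .028 101 1; python3 -c "
from look import *
shot('wrist','w1')"
```

```text
now [0.4565 0.1608 0.1497] az 100.7 t 3.3 hand 1.004
--
[{"translation": [0.0, 0.01, 0.41], "twist": -0.02, "hand": 1.0}, {"translation": [0.0, 0.01, 0.4], "twist": -0.02, "hand": 1.0}, {"translation": [0.01, 0.01, 0.41], "twist": -0.01, "hand": 1.0}]
```

View pics/w1.png

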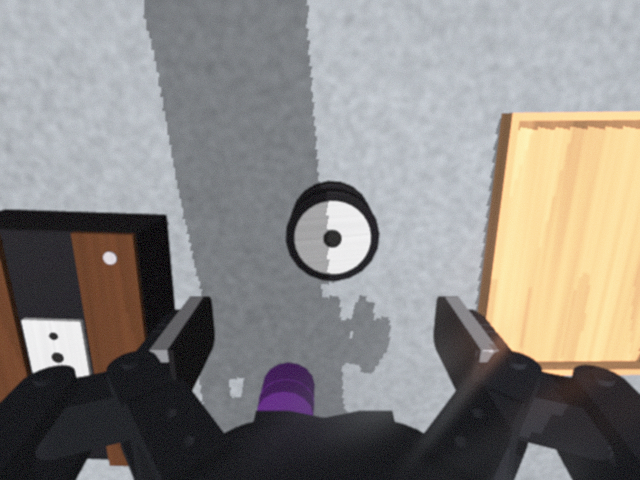

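The wrist view shows the spool at (333,238), centred between the fingers at columns 213 and 437. I'll descend, grip and lift.

apply_moves(targets=[{"translation":[0,0.01,0.41],"twist":0,"hand":1.0},{"translation":[0,0.01,0.4],"twist":0,"hand":1.0},{"translation":[0.01,0.01,0.41],"twist":0,"hand":1.0},{"translation":[0,0,0],"twist":0,"hand":0},{"translation":[0,0,0],"twist":0,"hand":0},{"translation":[0,0,0],"twist":0,"hand":0},{"translation":[0,0,0],"twist":0,"hand":0},{"translation":[0,0,0],"twist":0,"hand":0}])

```text
time: 4.15
tool_pos: [0.4548, 0.1673, 0.0303]
tool_rot: [0.002, -0.096, 0.995, 0.0]
contact_force: [0.6, -0.4, 0.2]
gripper_width: 0.688
grasp_force: 64.2
```

```bash
python3 plan.py .43 .23 .11 101 0 .386 .3405 .11 101.4 0 .386 .3405 .038 101.4 0
```

```text
now [0.4548 0.1673 0.0303] az 101.0 t 4.15 hand 0.688
--
[{"translation": [0.04, 0.22, -0.27], "twist": 0.0, "hand": 0.0}, {"translation": [0.04, 0.22, -0.26], "twist": 0.0, "hand": 0.0}, {"translation": [0.04, 0.22, -0.27], "twist": 0.0, "hand": 0.0}, {"translation": [0.07, 0.39, 0.0], "twist": -0.02, "hand": 0.0}, {"translation": [0.08, 0.39, 0.0], "twist": -0.02, "hand": 0.0}, {"translation": [0.07, 0.39, 0.0], "twist": -0.03, "hand": 0.0}, {"translation": [0.0, 0.0, 0.36], "twist": 0.0, "hand": 0.0}, {"translation": [0.0, 0.0, 0.36], "twist": 0.0, "hand": 0.0}]
```

apply_moves(targets=[{"translation":[0,0,-0.2],"twist":0.0,"hand":0.0},{"translation":[0.06,0.33,-0.3],"twist":0.0,"hand":0.0},{"translation":[0.06,0.33,-0.3],"twist":0.0,"hand":0.0},{"translation":[0.07,0.39,0.0],"twist":-0.02,"hand":0.0},{"translation":[0.08,0.39,0.0],"twist":-0.02,"hand":0.0},{"translation":[0.07,0.39,0.0],"twist":-0.03,"hand":0.0},{"translation":[0.0,0.0,0.36],"twist":0.0,"hand":0.0},{"translation":[0.0,0.0,0.0],"twist":0.0,"hand":0.0}])

```text
time: 4.95
tool_pos: [0.3819, 0.3393, 0.0692]
tool_rot: [-0.003, -0.101, 0.995, -0.002]
contact_force: [-1.3, -0.2, -2.2]
gripper_width: 0.686
grasp_force: 64.8
```

```bash
python3 plan.py .386 .3405 .0365 101.4 0
```

```text
now [0.3819 0.3393 0.0692] az 101.5 t 4.95 hand 0.686
--
[{"translation": [-0.04, 0.0, 0.33], "twist": 0.02, "hand": 0.0}]
```

apply_moves(targets=[{"translation":[-0.04,0.0,0.17],"twist":0,"hand":0.0},{"translation":[0,0.0,0.14],"twist":0,"hand":0.0},{"translation":[0.0,0.0,0.0],"twist":0.0,"hand":0.0},{"translation":[0.0,0.0,0.0],"twist":0.0,"hand":0.0}])

```text
time: 5.35
tool_pos: [0.3889, 0.3404, 0.0416]
tool_rot: [-0.0, -0.099, 0.995, -0.0]
contact_force: [0.3, 0.8, -1.8]
gripper_width: 0.687
grasp_force: 64.8
```

apply_moves(targets=[{"translation":[0,0.0,0.05],"twist":0,"hand":0.0},{"translation":[0.0,0.0,0.0],"twist":0.0,"hand":0.0},{"translation":[0.0,0.0,0.0],"twist":0.0,"hand":0.0}])

```text
time: 5.65
tool_pos: [0.3889, 0.3408, 0.0366]
tool_rot: [0.0, -0.099, 0.995, 0.0]
contact_force: [0.5, -1.3, -1.0]
gripper_width: 0.683
grasp_force: 64.8
```

apply_moves(targets=[{"translation":[0,0.0,0.01],"twist":0,"hand":0.0},{"translation":[0.0,0.0,0.0],"twist":0.0,"hand":0.95},{"translation":[0.0,0.0,0.0],"twist":0.0,"hand":0.95},{"translation":[0.0,0.0,0.0],"twist":0.0,"hand":0.95},{"translation":[0.0,0.0,-0.3],"twist":0.0,"hand":0.95},{"translation":[0.0,0.0,-0.4],"twist":0.0,"hand":0.95},{"translation":[0.0,0.0,-0.4],"twist":0.0,"hand":0.95},{"translation":[0.0,0.0,0],"twist":0.0,"hand":0.95}])

```text
time: 6.45
tool_pos: [0.3923, 0.3431, 0.1526]
tool_rot: [0.006, -0.099, 0.995, 0.003]
contact_force: [0.5, 0.4, 1.0]
gripper_width: 0.95
grasp_force: 0.0
```

```bash
python3 plan.py .6447 .2365 .12 152 .75; python3 -c "
from look import *
grab_frame('scene'); print(fit('scene','spool_large_center',(.389,.341,0)))"
```

```text
now [0.3923 0.3431 0.1526] az 101.4 t 6.45 hand 0.95
--
[{"translation": [-0.25, -0.17, 0.04], "twist": -0.98, "hand": 0.75}, {"translation": [-0.23, -0.2, 0.04], "twist": -0.98, "hand": 0.75}, {"translation": [-0.21, -0.22, 0.04], "twist": -0.98, "hand": 0.75}, {"translation": [-0.19, -0.24, 0.03], "twist": -0.98, "hand": 0.75}, {"translation": [-0.17, -0.25, 0.04], "twist": -0.98, "hand": 0.75}, {"translation": [-0.14, -0.27, 0.03], "twist": -0.98, "hand": 0.75}, {"translation": [-0.12, -0.28, 0.04], "twist": -0.98, "hand": 0.75}, {"translation": [-0.09, -0.29, 0.03], "twist": -0.98, "hand": 0.75}]
--
[{"translation": [-0.05, -0.3, 0.04], "twist": -0.99, "hand": 0.75}]
(array([0.3848, 0.3451, 0.0437]), np.float64(0.907))
```

apply_moves(targets=[{"translation":[-0.25,-0.17,0.04],"twist":-0.98,"hand":0.75},{"translation":[-0.23,-0.2,0.04],"twist":-0.98,"hand":0.75},{"translation":[-0.21,-0.22,0.04],"twist":-0.98,"hand":0.75},{"translation":[-0.19,-0.24,0.03],"twist":-0.98,"hand":0.75},{"translation":[-0.17,-0.25,0.04],"twist":-0.98,"hand":0.75},{"translation":[-0.14,-0.27,0.03],"twist":-0.98,"hand":0.75},{"translation":[-0.12,-0.28,0.04],"twist":-0.98,"hand":0.75},{"translation":[-0.09,-0.29,0.03],"twist":-0.98,"hand":0.75}])

```text
time: 7.35
tool_pos: [0.6125, 0.2454, 0.1132]
tool_rot: [-0.002, -0.474, 0.881, 0.001]
contact_force: [1.1, 0.7, 0.4]
gripper_width: 0.746
grasp_force: 0.0
```

apply_moves(targets=[{"translation":[-0.05,-0.3,0.04],"twist":-0.99,"hand":0.75},{"translation":[0,0,0],"twist":0,"hand":0.75},{"translation":[0,0,0],"twist":0,"hand":0.75},{"translation":[0,0,0],"twist":0,"hand":0.75}])

```text
time: 7.75
tool_pos: [0.6392, 0.2342, 0.1109]
tool_rot: [-0.001, -0.515, 0.857, 0.001]
contact_force: [0.5, 0.9, -0.4]
gripper_width: 0.748
grasp_force: 0.0
```

```bash
python3 plan.py .6447 .2365 .025 152 .75; python3 -c "
from look import *
shot('wrist','w2')"
```

```text
now [0.6392 0.2342 0.1109] az 152.0 t 7.75 hand 0.748
--
[{"translation": [-0.02, -0.02, 0.43], "twist": -0.0, "hand": 0.75}, {"translation": [-0.03, -0.02, 0.43], "twist": -0.0, "hand": 0.75}]
```

View pics/w2.png

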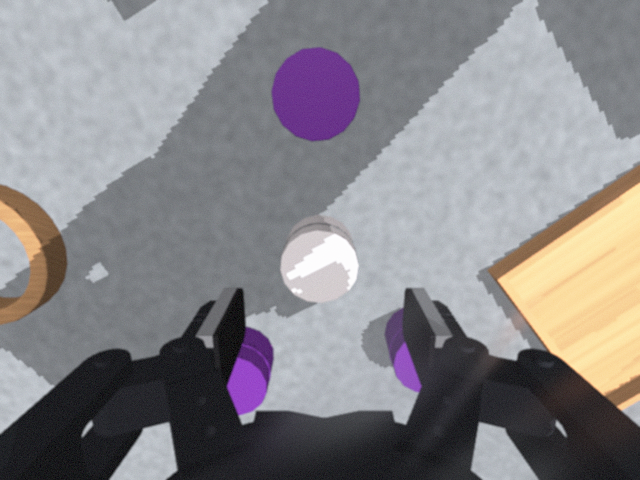

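The white jar is at (320,262), centred between the fingers. The purple jars at (250,370), (405,350) and (315,95) lie off the finger line, about 30 mm clear by geometry. Descending.

apply_moves(targets=[{"translation":[-0.02,-0.02,0.43],"twist":0,"hand":0.75},{"translation":[-0.03,-0.02,0.43],"twist":0,"hand":0.75},{"translation":[0,0,0],"twist":0,"hand":0.75},{"translation":[0,0,0],"twist":0,"hand":0},{"translation":[0,0,0],"twist":0,"hand":0},{"translation":[0,0,0],"twist":0,"hand":0},{"translation":[0,0,0],"twist":0,"hand":0},{"translation":[0,0,0],"twist":0,"hand":0}])

```text
time: 8.6
tool_pos: [0.6475, 0.2367, 0.0281]
tool_rot: [0.001, -0.515, 0.857, -0.0]
contact_force: [-0.2, -0.3, 3.1]
gripper_width: 0.492
grasp_force: 61.3
```

```bash
python3 plan.py .6475 .2367 .1 152 0 .62 .15 .17 140 0 .468 -.3255 .15 90 0
```

```text
now [0.6475 0.2367 0.0281] az 152.0 t 8.6 hand 0.492
--
[{"translation": [-0.0, -0.0, -0.36], "twist": 0.0, "hand": 0.0}, {"translation": [-0.0, -0.0, -0.36], "twist": 0.0, "hand": 0.0}, {"translation": [0.3, -0.05, -0.23], "twist": 0.7, "hand": 0.0}, {"translation": [0.29, -0.08, -0.23], "twist": 0.7, "hand": 0.0}, {"translation": [0.29, -0.1, -0.24], "twist": 0.69, "hand": 0.0}, {"translation": [0.38, -0.16, 0.02], "twist": 0.73, "hand": 0.0}, {"translation": [0.37, -0.18, 0.02], "twist": 0.73, "hand": 0.0}, {"translation": [0.36, -0.21, 0.02], "twist": 0.73, "hand": 0.0}]
--
[{"translation": [0.34, -0.24, 0.02], "twist": 0.73, "hand": 0.0}, {"translation": [0.32, -0.26, 0.02], "twist": 0.73, "hand": 0.0}, {"translation": [0.3, -0.28, 0.01], "twist": 0.73, "hand": 0.0}, {"translation": [0.28, -0.31, 0.02], "twist": 0.73, "hand": 0.0}, {"translation": [0.26, -0.33, 0.01], "twist": 0.72, "hand": 0.0}, {"translation": [0.24, -0.34, 0.02], "twist": 0.73, "hand": 0.0}, {"translation": [0.21, -0.36, 0.01], "twist": 0.72, "hand": 0.0}, {"translation": [0.19, -0.38, 0.02], "twist": 0.73, "hand": 0.0}]
--
[{"translation": [0.15, -0.39, 0.01], "twist": 0.72, "hand": 0.0}]
```

apply_moves(targets=[{"translation":[0,0,-0.36],"twist":0.0,"hand":0.0},{"translation":[0,0,-0.36],"twist":0.0,"hand":0.0},{"translation":[0.3,-0.05,-0.23],"twist":0.7,"hand":0.0},{"translation":[0.29,-0.08,-0.23],"twist":0.7,"hand":0.0},{"translation":[0.29,-0.1,-0.24],"twist":0.69,"hand":0.0},{"translation":[0.38,-0.16,0.02],"twist":0.73,"hand":0.0},{"translation":[0.37,-0.18,0.02],"twist":0.73,"hand":0.0},{"translation":[0.36,-0.21,0.02],"twist":0.73,"hand":0.0}])

```text
time: 9.4
tool_pos: [0.5809, 0.03, 0.1631]
tool_rot: [0.001, -0.32, 0.947, -0.0]
contact_force: [1.0, -0.4, -0.8]
gripper_width: 0.497
grasp_force: 61.1
```

apply_moves(targets=[{"translation":[0.34,-0.24,0.02],"twist":0.73,"hand":0.0},{"translation":[0.32,-0.26,0.02],"twist":0.73,"hand":0.0},{"translation":[0.3,-0.28,0.01],"twist":0.73,"hand":0.0},{"translation":[0.28,-0.31,0.02],"twist":0.73,"hand":0.0},{"translation":[0.26,-0.33,0.01],"twist":0.72,"hand":0.0},{"translation":[0.24,-0.34,0.02],"twist":0.73,"hand":0.0},{"translation":[0.21,-0.36,0.01],"twist":0.72,"hand":0.0},{"translation":[0.19,-0.38,0.02],"twist":0.73,"hand":0.0}])

```text
time: 10.2
tool_pos: [0.4791, -0.2878, 0.15]
tool_rot: [0.001, -0.035, 0.999, -0.0]
contact_force: [-0.3, 0.5, -1.4]
gripper_width: 0.495
grasp_force: 61.0
```

apply_moves(targets=[{"translation":[0.15,-0.39,0.01],"twist":0.72,"hand":0.0},{"translation":[0,0,0],"twist":0,"hand":0.0},{"translation":[0,0,0],"twist":0,"hand":0.0}])

```text
time: 10.5
tool_pos: [0.4672, -0.3269, 0.1486]
tool_rot: [0.0, 0.001, 1.0, 0.0]
contact_force: [0.7, 0.5, -1.5]
gripper_width: 0.496
grasp_force: 61.1
```

```bash
python3 plan.py .468 -.3255 .04 90 0
```

```text
now [ 0.4672 -0.3269  0.1486] az 89.9 t 10.5 hand 0.496
--
[{"translation": [-0.0, 0.0, 0.36], "twist": -0.0, "hand": 0.0}, {"translation": [-0.0, 0.01, 0.36], "twist": -0.01, "hand": 0.0}, {"translation": [-0.01, 0.0, 0.37], "twist": -0.0, "hand": 0.0}]
```

apply_moves(targets=[{"translation":[0,0,0.4],"twist":0,"hand":0.0},{"translation":[0,0,0.4],"twist":0,"hand":0.0},{"translation":[0,0,0.24],"twist":0,"hand":0.0},{"translation":[0,0,0.08],"twist":0,"hand":0.0},{"translation":[0,0,0],"twist":0,"hand":0.0},{"translation":[0,0,0],"twist":0,"hand":0.0}])

```text
time: 11.1
tool_pos: [0.4687, -0.3262, 0.0376]
tool_rot: [0.001, -0.001, 1.0, -0.001]
contact_force: [-1.1, -0.6, 0.6]
gripper_width: 0.493
grasp_force: 61.3
```

apply_moves(targets=[{"translation":[0,0,0.04],"twist":0,"hand":0.0},{"translation":[0,0,0],"twist":0,"hand":0.0},{"translation":[0,0,0],"twist":0,"hand":0.72},{"translation":[0,0,0],"twist":0,"hand":0.72},{"translation":[0,0,0],"twist":0,"hand":0.72},{"translation":[0,0,-0.4],"twist":0,"hand":0.72},{"translation":[0,0,-0.4],"twist":0,"hand":0.72},{"translation":[0,0,0],"twist":0,"hand":0.72}])

```text
time: 11.9
tool_pos: [0.4708, -0.3292, 0.1194]
tool_rot: [0.005, -0.0, 1.0, -0.004]
contact_force: [1.5, -0.3, 0.6]
gripper_width: 0.723
grasp_force: 0.0
```

```bash
python3 plan.py .6388 -.2486 .1 90 .72 ; python3 -c "
from look import *
grab_frame('scene'); print(fit('scene','jar_center',(.468,-.326,0)))"
```

```text
now [ 0.4708 -0.3292  0.1194] az 90.0 t 11.9 hand 0.723
--
[{"translation": [-0.34, 0.16, 0.04], "twist": 0.0, "hand": 0.72}, {"translation": [-0.33, 0.16, 0.04], "twist": 0.0, "hand": 0.72}, {"translation": [-0.34, 0.16, 0.04], "twist": 0.0, "hand": 0.72}, {"translation": [-0.33, 0.16, 0.04], "twist": 0.0, "hand": 0.72}, {"translation": [-0.34, 0.17, 0.03], "twist": 0.0, "hand": 0.72}]
(array([ 0.4653, -0.3267,  0.0771]), np.float64(0.952))
```

apply_moves(targets=[{"translation":[-0.34,0.16,0.04],"twist":0.0,"hand":0.72},{"translation":[-0.33,0.16,0.04],"twist":0.0,"hand":0.72},{"translation":[-0.34,0.16,0.04],"twist":0.0,"hand":0.72},{"translation":[-0.33,0.16,0.04],"twist":0.0,"hand":0.72},{"translation":[-0.34,0.17,0.03],"twist":0.0,"hand":0.72},{"translation":[0,0,0],"twist":0.0,"hand":0.72},{"translation":[0,0,0],"twist":0.0,"hand":0.72}])

```text
time: 12.7
tool_pos: [0.6347, -0.2442, 0.0909]
tool_rot: [-0.002, -0.001, 1.0, 0.001]
contact_force: [-1.0, -0.5, -0.0]
gripper_width: 0.719
grasp_force: 0.0
```

```bash
python3 plan.py .6388 -.2486 .024 90 .72
```

```text
now [ 0.6347 -0.2442  0.0909] az 90.1 t 12.7 hand 0.719
--
[{"translation": [-0.02, -0.02, 0.33], "twist": 0.01, "hand": 0.72}, {"translation": [-0.02, -0.02, 0.34], "twist": 0.01, "hand": 0.72}]
```

apply_moves(targets=[{"translation":[-0.02,-0.02,0.33],"twist":0,"hand":0.72},{"translation":[-0.02,-0.02,0.32],"twist":0,"hand":0.72},{"translation":[0,0,0],"twist":0.0,"hand":0.72},{"translation":[0,0,0],"twist":0.0,"hand":0.72}])

```text
time: 13.1
tool_pos: [0.6378, -0.2493, 0.0273]
tool_rot: [-0.001, 0.0, 1.0, 0.001]
contact_force: [0.9, -0.5, -0.2]
gripper_width: 0.723
grasp_force: 0.0
```

apply_moves(targets=[{"translation":[0,0,0.02],"twist":0,"hand":0},{"translation":[0,0,0],"twist":0,"hand":0},{"translation":[0,0,0],"twist":0,"hand":0},{"translation":[0,0,0],"twist":0,"hand":0},{"translation":[0,0,0],"twist":0,"hand":0},{"translation":[0,0,0],"twist":0,"hand":0}])

```text
time: 13.7
tool_pos: [0.6408, -0.25, 0.0288]
tool_rot: [0.001, -0.0, 1.0, -0.001]
contact_force: [-0.4, -0.5, 6.9]
gripper_width: 0.443
grasp_force: 60.5
```

```bash
python3 plan.py .6378 -.249 .115 90 0 .392 -.3255 .115 90 0 .392 -.3255 .04 90 0
```

```text
now [ 0.6408 -0.25    0.0288] az 90.0 t 13.7 hand 0.443
--
[{"translation": [0.01, 0.01, -0.43], "twist": 0.0, "hand": 0.0}, {"translation": [0.02, 0.0, -0.43], "twist": 0.0, "hand": 0.0}, {"translation": [0.41, -0.13, -0.0], "twist": 0.0, "hand": 0.0}, {"translation": [0.41, -0.13, -0.0], "twist": 0.0, "hand": 0.0}, {"translation": [0.41, -0.13, -0.0], "twist": 0.0, "hand": 0.0}, {"translation": [0.41, -0.12, -0.0], "twist": 0.0, "hand": 0.0}, {"translation": [0.41, -0.13, -0.0], "twist": 0.0, "hand": 0.0}, {"translation": [0.41, -0.12, -0.0], "twist": 0.0, "hand": 0.0}]
--
[{"translation": [-0.0, -0.0, 0.37], "twist": 0.0, "hand": 0.0}, {"translation": [-0.0, -0.0, 0.38], "twist": 0.0, "hand": 0.0}]
```

apply_moves(targets=[{"translation":[0,0,-0.43],"twist":0.0,"hand":0.0},{"translation":[0.02,0.0,-0.43],"twist":0.0,"hand":0.0},{"translation":[0.41,-0.13,0],"twist":0.0,"hand":0.0},{"translation":[0.41,-0.13,0],"twist":0.0,"hand":0.0},{"translation":[0.41,-0.13,0],"twist":0.0,"hand":0.0},{"translation":[0.41,-0.12,0],"twist":0.0,"hand":0.0},{"translation":[0.41,-0.13,0],"twist":0.0,"hand":0.0},{"translation":[0.41,-0.12,0],"twist":0.0,"hand":0.0}])

```text
time: 14.5
tool_pos: [0.3899, -0.3253, 0.1125]
tool_rot: [0.0, -0.0, 1.0, -0.0]
contact_force: [-0.1, -1.4, -0.2]
gripper_width: 0.445
grasp_force: 60.3
```

apply_moves(targets=[{"translation":[0,0,0.15],"twist":0.0,"hand":0.0},{"translation":[0,0,0],"twist":0.0,"hand":0.0},{"translation":[0,0,0],"twist":0.0,"hand":0.0}])

```text
time: 14.8
tool_pos: [0.3919, -0.3248, 0.097]
tool_rot: [-0.0, -0.0, 1.0, 0.0]
contact_force: [1.2, 0.1, -0.5]
gripper_width: 0.444
grasp_force: 60.3
```

```bash
python3 plan.py .392 -.3255 .04 90 0; python3 -c "
from look import *
shot('wrist','w3')"
```

```text
now [ 0.3919 -0.3248  0.097 ] az 90.0 t 14.8 hand 0.444
--
[{"translation": [-0.0, -0.0, 0.29], "twist": 0.0, "hand": 0.0}, {"translation": [-0.0, -0.01, 0.28], "twist": 0.01, "hand": 0.0}]
```

View pics/w3.png

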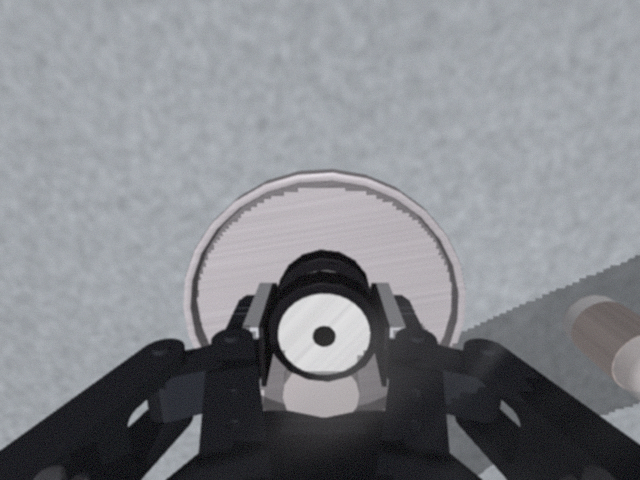

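The spool is held upright at (323,335), and the jar stands beyond it at (320,392) inside the dish rim. Lowering.

apply_moves(targets=[{"translation":[0,0,0.32],"twist":0.0,"hand":0.0},{"translation":[0,0,0.22],"twist":0.0,"hand":0.0},{"translation":[0,0,0.06],"twist":0.0,"hand":0.0},{"translation":[0,0,0],"twist":0.0,"hand":0.0},{"translation":[0,0,0],"twist":0.0,"hand":0.0}])

```text
time: 15.35
tool_pos: [0.3927, -0.3258, 0.0385]
tool_rot: [0.001, -0.001, 1.0, -0.001]
contact_force: [1.0, -0.0, -0.7]
gripper_width: 0.448
grasp_force: 60.3
```

apply_moves(targets=[{"translation":[0,0,0.03],"twist":0.0,"hand":0.0},{"translation":[0,0,0],"twist":0.0,"hand":0.0},{"translation":[0,0,0],"twist":0.0,"hand":0.0}])

```text
time: 15.65
tool_pos: [0.3918, -0.3255, 0.0349]
tool_rot: [0.0, -0.0, 1.0, -0.0]
contact_force: [-1.0, -0.5, -0.1]
gripper_width: 0.448
grasp_force: 60.3
```

apply_moves(targets=[{"translation":[0,0,0.01],"twist":0.0,"hand":0.0},{"translation":[0,0,0],"twist":0.0,"hand":0.68},{"translation":[0,0,0],"twist":0.0,"hand":0.68},{"translation":[0,0,0],"twist":0.0,"hand":0.68},{"translation":[0,0,-0.4],"twist":0.0,"hand":0.68},{"translation":[0,0,-0.4],"twist":0.0,"hand":0.68},{"translation":[0,0,-0.4],"twist":0.0,"hand":0},{"translation":[0,0,0],"twist":0.0,"hand":0}])

```text
time: 16.45
tool_pos: [0.3944, -0.3283, 0.1606]
tool_rot: [0.004, -0.0, 1.0, -0.005]
contact_force: [0.1, -0.8, 0.4]
gripper_width: 0.351
grasp_force: 0.0
```

```bash
python3 -c "
import numpy as np
from look import *
grab_frame('scene'); print(fit('scene','jar_center',(.468,-.326,0)),fit('scene','spool_small_center',(.392,-.326,0)))
a=.147; e=np.array([.658,.011]); u=np.array([np.cos(a),np.sin(a)]); g=np.array([.5855,.001]); print('gap',(e-g)@u-.045,'tail',g-.045*u,'push start',g-.075*u)"
python3 plan.py .42 -.24 .19 95 0 .511 -.010 .17 98.5 0 .511 -.010 .085 98.5 0
```

```text
(array([ 0.4639, -0.3273,  0.0929]), np.float64(0.923)) (array([ 0.386 , -0.326 ,  0.0509]), np.float64(0.949))
gap 0.028182794821281346 tail [ 0.54098533 -0.0055912 ] push start [ 0.51130888 -0.00998534]
now [ 0.3913 -0.325   0.153 ] az 90.0 t 16.6 hand 0.086
--
[{"translation": [-0.1, 0.28, -0.12], "twist": -0.29, "hand": 0.0}, {"translation": [-0.1, 0.28, -0.13], "twist": -0.29, "hand": 0.0}, {"translation": [-0.11, 0.28, -0.12], "twist": -0.29, "hand": 0.0}, {"translation": [-0.18, 0.37, 0.03], "twist": -0.1, "hand": 0.0}, {"translation": [-0.19, 0.37, 0.03], "twist": -0.1, "hand": 0.0}, {"translation": [-0.19, 0.36, 0.03], "twist": -0.1, "hand": 0.0}, {"translation": [-0.2, 0.36, 0.04], "twist": -0.1, "hand": 0.0}, {"translation": [-0.2, 0.36, 0.03], "twist": -0.11, "hand": 0.0}]
--
[{"translation": [-0.2, 0.36, 0.04], "twist": -0.1, "hand": 0.0}, {"translation": [-0.0, 0.0, 0.42], "twist": -0.0, "hand": 0.0}, {"translation": [-0.0, 0.0, 0.43], "twist": -0.0, "hand": 0.0}]
```

apply_moves(targets=[{"translation":[-0.1,0.28,-0.12],"twist":-0.29,"hand":0.0},{"translation":[-0.1,0.28,-0.13],"twist":-0.29,"hand":0.0},{"translation":[-0.11,0.28,-0.12],"twist":-0.29,"hand":0.0},{"translation":[-0.18,0.37,0.03],"twist":-0.1,"hand":0.0},{"translation":[-0.19,0.37,0.03],"twist":-0.1,"hand":0.0},{"translation":[-0.19,0.36,0.03],"twist":-0.1,"hand":0.0},{"translation":[-0.2,0.36,0.04],"twist":-0.1,"hand":0.0},{"translation":[-0.2,0.36,0.03],"twist":-0.11,"hand":0.0}])

```text
time: 17.4
tool_pos: [0.4951, -0.0471, 0.1717]
tool_rot: [-0.002, -0.069, 0.998, 0.001]
contact_force: [0.2, 0.1, -0.2]
gripper_width: -0.001
grasp_force: 0.0
```

apply_moves(targets=[{"translation":[-0.2,0.36,0.04],"twist":-0.1,"hand":0.0},{"translation":[0,0.0,0.42],"twist":0,"hand":0.0},{"translation":[0,0.0,0.2],"twist":0,"hand":0.0},{"translation":[0,0.0,0],"twist":0,"hand":0.0},{"translation":[0,0.0,0],"twist":0,"hand":0.0}])

```text
time: 17.9
tool_pos: [0.5099, -0.0106, 0.1069]
tool_rot: [-0.002, -0.074, 0.997, 0.0]
contact_force: [0.8, 0.6, 0.7]
gripper_width: -0.001
grasp_force: 0.0
```

```bash
python3 plan.py .511 -.010 .085 98.5 0;python3 -c "
from look import *
shot('wrist','w4')"
```

```text
now [ 0.5099 -0.0106  0.1069] az 98.5 t 17.9 hand -0.001
--
[{"translation": [-0.01, 0.0, 0.22], "twist": -0.0, "hand": 0.0}]
```

View pics/w4.png

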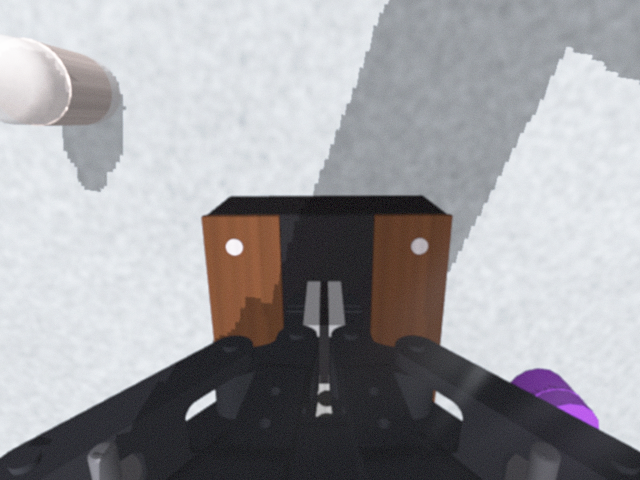

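The slot spans columns 282–373 with the fingers centred at 324, so the tool is lined up with the slot. Descending to find the floor.

apply_moves(targets=[{"translation":[0,0.0,0.22],"twist":0,"hand":0.0},{"translation":[0,0.0,0.03],"twist":0,"hand":0.0},{"translation":[0,0.0,0.03],"twist":0,"hand":0.0},{"translation":[0,0.0,0.0],"twist":0,"hand":0.0},{"translation":[0,0.0,0.0],"twist":0,"hand":0.0}])

```text
time: 18.45
tool_pos: [0.5116, -0.0109, 0.0814]
tool_rot: [0.001, -0.074, 0.997, -0.0]
contact_force: [0.5, -0.4, 0.7]
gripper_width: -0.003
grasp_force: 0.0
```

apply_moves(targets=[{"translation":[0,0.0,0.02],"twist":0,"hand":0.0},{"translation":[0,0.0,0.0],"twist":0,"hand":0.0}])

```text
time: 18.65
tool_pos: [0.5111, -0.0107, 0.0786]
tool_rot: [0.0, -0.074, 0.997, -0.0]
contact_force: [-0.4, -0.7, -0.8]
gripper_width: -0.0
grasp_force: 0.0
```

apply_moves(targets=[{"translation":[0,0.0,0.02],"twist":0,"hand":0.0},{"translation":[0,0.0,0.0],"twist":0,"hand":0.0},{"translation":[0,0.0,0.0],"twist":0,"hand":0.0}])

```text
time: 18.95
tool_pos: [0.5108, -0.0106, 0.0762]
tool_rot: [-0.0, -0.074, 0.997, 0.0]
contact_force: [0.3, -0.3, -0.8]
gripper_width: 0.005
grasp_force: 0.0
```

apply_moves(targets=[{"translation":[0,0.0,0.02],"twist":0,"hand":0.0},{"translation":[0,0.0,0.0],"twist":0,"hand":0.0},{"translation":[0,0.0,0.0],"twist":0,"hand":0.0}])

```text
time: 19.25
tool_pos: [0.5108, -0.0106, 0.0742]
tool_rot: [-0.0, -0.074, 0.997, 0.0]
contact_force: [-0.8, -0.2, -0.2]
gripper_width: -0.001
grasp_force: 0.0
```

apply_moves(targets=[{"translation":[0,0.0,0.02],"twist":0,"hand":0.0},{"translation":[0,0.0,0.0],"twist":0,"hand":0.0},{"translation":[0,0.0,0.0],"twist":0,"hand":0.0}])

```text
time: 19.55
tool_pos: [0.5109, -0.0106, 0.0722]
tool_rot: [-0.0, -0.074, 0.997, 0.0]
contact_force: [0.9, 0.6, -0.5]
gripper_width: -0.004
grasp_force: 0.0
```

apply_moves(targets=[{"translation":[-0.1,0.0,-0.01],"twist":0,"hand":0.0},{"translation":[-0.1,0.0,0.0],"twist":0,"hand":0.0},{"translation":[-0.1,0.0,0.0],"twist":0,"hand":0.0},{"translation":[-0.1,0.0,0.0],"twist":0,"hand":0.0},{"translation":[-0.1,0.0,0.0],"twist":0,"hand":0.0},{"translation":[-0.05,0.0,0.0],"twist":0,"hand":0.0},{"translation":[0,0.0,0.0],"twist":0,"hand":0.0}])

```text
time: 20.25
tool_pos: [0.5662, -0.0024, 0.0733]
tool_rot: [0.0, -0.074, 0.997, 0.0]
contact_force: [-0.6, 0.5, 0.0]
gripper_width: -0.001
grasp_force: 0.0
```

```bash
python3 -c "
from look import *
im=shot('scene','s1'); cv2.imwrite('pics/s1c.png',cv2.resize(im[180:330,240:420,::-1],None,fx=4,fy=4)); 
r=regions_of('scene','gauge_center'); print([(round(x['score'],2),np.argwhere(x['pixels']).mean(0)) for x in r if x['pixels'].any()])"
```

```text
[(0.86, array([267.84503902, 343.47045708])), (0.69, array([177.18379763, 431.69388409]))]
```

View pics/s1c.png

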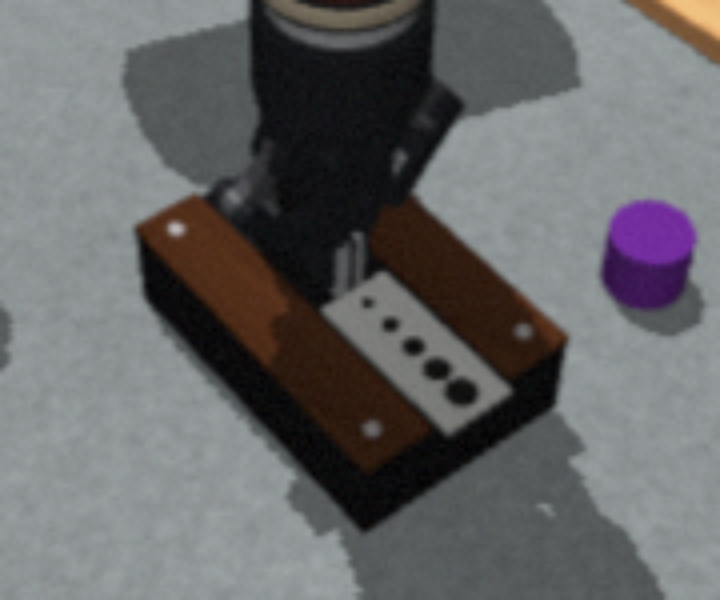

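The crop shows the closed fingers behind the gauge at (345,270) and its front end at (480,412), just past the stand edge. I'll push 26 mm more.

apply_moves(targets=[{"translation":[-0.08,0.0,0],"twist":0,"hand":0.0},{"translation":[-0.08,0.0,0.0],"twist":0,"hand":0.0},{"translation":[-0.06,0.0,0.0],"twist":0,"hand":0.0},{"translation":[-0.04,0.0,0.0],"twist":0,"hand":0.0},{"translation":[0,0.0,0.0],"twist":0,"hand":0.0},{"translation":[0.05,0.0,-0.1],"twist":0,"hand":0.0},{"translation":[0.0,0.0,-0.4],"twist":0,"hand":0.3},{"translation":[0,0,-0.2],"twist":0,"hand":0.7}])

```text
time: 21.15
tool_pos: [0.5867, 0.0004, 0.1466]
tool_rot: [0.002, -0.074, 0.997, -0.0]
contact_force: [0.8, 0.2, 0.7]
gripper_width: 0.327
grasp_force: 0.0
```

```bash
python3 -c "
from look import *
for c in('scene','top'):
  im=shot(c,c+'2'); print(fit(c,'gauge_center',(.62,.007,.147)))
im=cv2.imread('pics/scene2.png');cv2.imwrite('pics/s2c.png',cv2.resize(im[180:330,240:420],None,fx=4,fy=4))"
```

```text
(array([0.6464, 0.0107, 0.1524]), np.float64(0.964))
None
```

View pics/s2c.png

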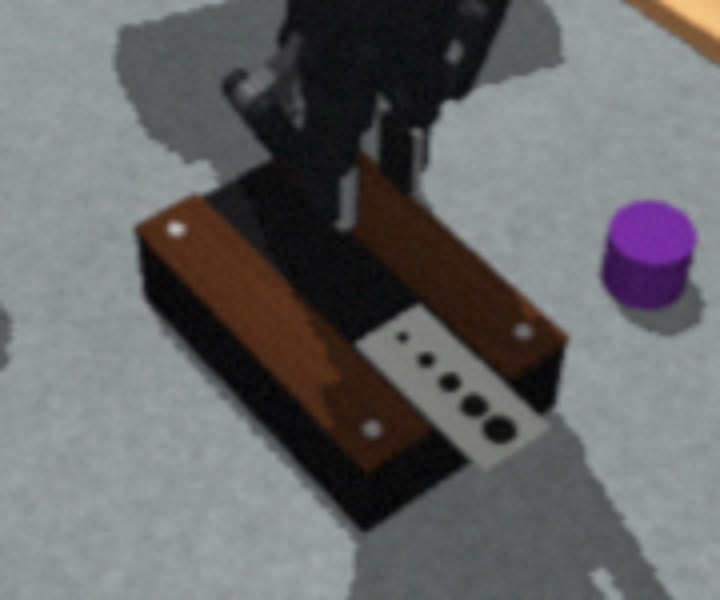

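The gauge now overhangs about 33 mm, with its end at (518,450) in the crop and its fitted centre at (.6464, .0107). Next I pinch it 15 mm from the end.

```bash
python3 plan.py .676 .0152 .12 98.6 .7 .676 .0152 .085 98.6 .7
```

```text
now [5.859e-01 5.000e-04 1.439e-01] az 98.5 t 21.35 hand 0.677
--
[{"translation": [-0.3, 0.0, 0.08], "twist": -0.01, "hand": 0.7}, {"translation": [-0.31, 0.01, 0.08], "twist": -0.0, "hand": 0.7}, {"translation": [-0.3, 0.0, 0.08], "twist": -0.01, "hand": 0.7}, {"translation": [-0.0, 0.0, 0.35], "twist": 0.0, "hand": 0.7}]
```

apply_moves(targets=[{"translation":[-0.3,0.0,0.08],"twist":0,"hand":0.7},{"translation":[-0.31,0.01,0.08],"twist":0,"hand":0.7},{"translation":[-0.3,0.0,0.08],"twist":0,"hand":0.7},{"translation":[0,0.0,0.35],"twist":0.0,"hand":0.7},{"translation":[0,0.0,0],"twist":0.0,"hand":0.7},{"translation":[0,0.0,0],"twist":0.0,"hand":0.7}])

```text
time: 21.95
tool_pos: [0.6736, 0.0152, 0.0815]
tool_rot: [-0.003, -0.074, 0.997, 0.0]
contact_force: [0.4, -0.6, -0.1]
gripper_width: 0.698
grasp_force: 0.0
```

```bash
python3 plan.py .676 .0152 .068 98.6 .7; python3 -c "
from look import *
shot('wrist','w5')"
```

```text
now [0.6736 0.0152 0.0815] az 98.5 t 21.95 hand 0.698
--
[{"translation": [-0.02, -0.0, 0.14], "twist": -0.02, "hand": 0.7}]
```

View pics/w5.png

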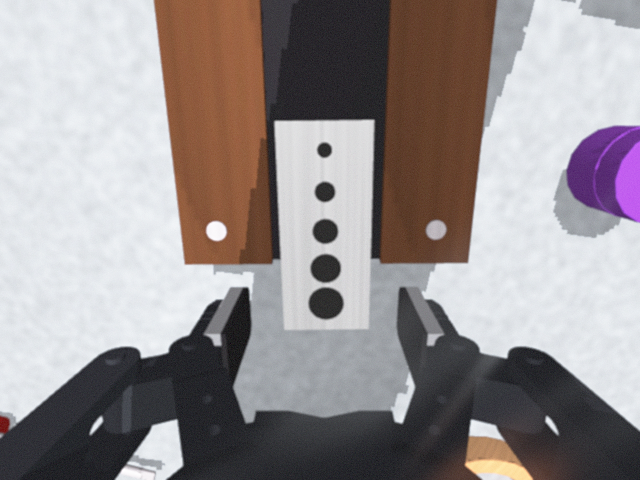

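The gauge end at (327,328) is centred between the fingers (columns 248 and 400), with the stand edge clear at row 262. Descending and closing.

apply_moves(targets=[{"translation":[-0.01,0.0,0.13],"twist":0,"hand":0.7},{"translation":[0,0.0,0],"twist":0,"hand":0.7},{"translation":[0,0.0,0],"twist":0.0,"hand":0.7},{"translation":[0,0.0,0],"twist":0.0,"hand":0.7}])

```text
time: 22.4
tool_pos: [0.6772, 0.0151, 0.072]
tool_rot: [0.0, -0.074, 0.997, -0.0]
contact_force: [-0.5, 0.2, 0.5]
gripper_width: 0.7
grasp_force: 0.0
```

apply_moves(targets=[{"translation":[0,0.0,0.04],"twist":0,"hand":0.7},{"translation":[0,0.0,0],"twist":0,"hand":0.7},{"translation":[0,0.0,0],"twist":0.0,"hand":0},{"translation":[0,0.0,0],"twist":0.0,"hand":0},{"translation":[0,0.0,0],"twist":0.0,"hand":0},{"translation":[0,0.0,0],"twist":0.0,"hand":0},{"translation":[0,0.0,0],"twist":0.0,"hand":0}])

```text
time: 23.1
tool_pos: [0.6769, 0.0152, 0.0676]
tool_rot: [-0.0, -0.074, 0.997, -0.0]
contact_force: [-1.9, 0.2, 3.1]
gripper_width: 0.41
grasp_force: 59.6
```

apply_moves(targets=[{"translation":[0,0.0,-0.1],"twist":0,"hand":0},{"translation":[0,0.0,-0.2],"twist":0,"hand":0},{"translation":[0,0.0,-0.3],"twist":0.0,"hand":0},{"translation":[0,0.0,0],"twist":0.0,"hand":0},{"translation":[0,0.0,0],"twist":0.0,"hand":0}])

```text
time: 23.6
tool_pos: [0.6777, 0.0151, 0.1287]
tool_rot: [0.001, -0.074, 0.997, -0.0]
contact_force: [-0.3, 0.0, -1.2]
gripper_width: 0.414
grasp_force: 59.8
```

```bash
python3 -c "
from look import *
w=shot('wrist','w6'); s=shot('scene','s3')
cv2.imwrite('pics/m1.png',np.hstack([cv2.resize(w,(400,300)),cv2.resize(s[150:330,240:480],(400,300))])[:,:,::-1])
u=np.array([np.cos(.2),np.sin(.2)]); print(np.array([.443,.352])+u*(.042+.030))"
```

```text
[0.51356479 0.36630419]
```

View pics/m1.png

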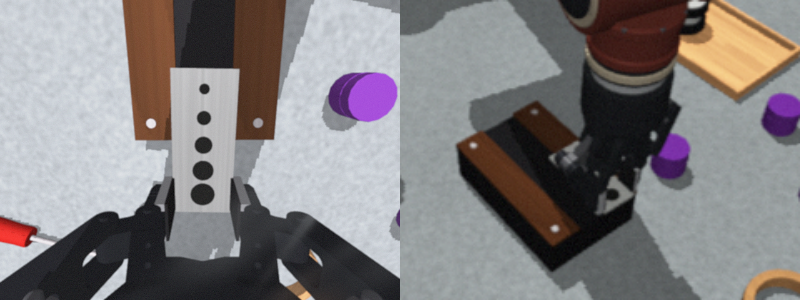

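The gauge is lifted and lies level between the pads (gauge end at (205,210) in the left half). On to the tray.

```bash
python3 plan.py .5136 .3663 .12 101.4 0
```

```text
now [0.6761 0.0152 0.126 ] az 98.5 t 23.7 hand 0.416
--
[{"translation": [0.12, 0.41, 0.01], "twist": -0.06, "hand": 0.0}, {"translation": [0.12, 0.41, 0.01], "twist": -0.06, "hand": 0.0}, {"translation": [0.12, 0.41, 0.01], "twist": -0.06, "hand": 0.0}, {"translation": [0.11, 0.42, 0.0], "twist": -0.05, "hand": 0.0}, {"translation": [0.11, 0.42, 0.01], "twist": -0.06, "hand": 0.0}, {"translation": [0.11, 0.42, 0.0], "twist": -0.05, "hand": 0.0}, {"translation": [0.11, 0.41, 0.01], "twist": -0.06, "hand": 0.0}, {"translation": [0.1, 0.42, 0.0], "twist": -0.05, "hand": 0.0}]
--
[{"translation": [0.1, 0.42, 0.01], "twist": -0.06, "hand": 0.0}]
```

apply_moves(targets=[{"translation":[0.12,0.41,0.01],"twist":-0.06,"hand":0.0},{"translation":[0.12,0.41,0.01],"twist":-0.06,"hand":0.0},{"translation":[0.12,0.41,0.01],"twist":-0.06,"hand":0.0},{"translation":[0.11,0.42,0.0],"twist":-0.05,"hand":0.0},{"translation":[0.11,0.42,0.01],"twist":-0.06,"hand":0.0},{"translation":[0.11,0.42,0.0],"twist":-0.05,"hand":0.0},{"translation":[0.11,0.41,0.01],"twist":-0.06,"hand":0.0},{"translation":[0.1,0.42,0.0],"twist":-0.05,"hand":0.0}])

```text
time: 24.5
tool_pos: [0.5305, 0.3283, 0.1202]
tool_rot: [-0.002, -0.097, 0.995, -0.001]
contact_force: [1.2, -0.1, -0.5]
gripper_width: 0.414
grasp_force: 59.9
```

apply_moves(targets=[{"translation":[0.1,0.42,0.01],"twist":-0.06,"hand":0.0},{"translation":[0,0,0.4],"twist":0,"hand":0.0},{"translation":[0,0,0.0],"twist":0,"hand":0.0},{"translation":[0,0,0.0],"twist":0,"hand":0.0},{"translation":[0,0,0.0],"twist":0,"hand":0.0}])

```text
time: 25.0
tool_pos: [0.5154, 0.3663, 0.082]
tool_rot: [0.0, -0.099, 0.995, 0.0]
contact_force: [0.2, 0.6, -0.2]
gripper_width: 0.409
grasp_force: 60.0
```

```bash
python3 plan.py .5136 .3663 .03 101.4 0; python3 -c "
from look import *
w=shot('wrist','w7'); s=shot('scene','s4')
cv2.imwrite('pics/m2.png',np.hstack([cv2.resize(w,(400,300)),cv2.resize(s[90:270,330:570],(400,300))])[:,:,::-1])"
```

```text
now [0.5154 0.3663 0.082 ] az 101.4 t 25.0 hand 0.409
--
[{"translation": [0.01, 0.0, 0.26], "twist": -0.0, "hand": 0.0}, {"translation": [0.01, 0.0, 0.26], "twist": -0.01, "hand": 0.0}]
```

View pics/m2.png

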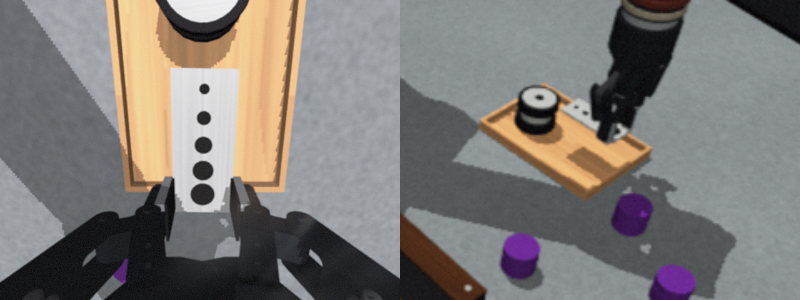

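The spool stands in the tray at (205,15) on the left half, and the gauge lies along the tray axis with a gap to it. I'll shift it 8 mm back from the end wall and lower.

apply_moves(targets=[{"translation":[0.08,0,0.2],"twist":0,"hand":0.0},{"translation":[0,0,0.2],"twist":0,"hand":0.0},{"translation":[0,0,0.1],"twist":0,"hand":0.0},{"translation":[0,0,0.0],"twist":0,"hand":0.0},{"translation":[0,0,0.0],"twist":0,"hand":0.0}])

```text
time: 25.6
tool_pos: [0.5076, 0.3652, 0.0323]
tool_rot: [0.001, -0.099, 0.995, 0.0]
contact_force: [0.8, 0.5, 0.4]
gripper_width: 0.412
grasp_force: 60.0
```

apply_moves(targets=[{"translation":[0,0,0.02],"twist":0,"hand":0.0},{"translation":[0,0,0.0],"twist":0,"hand":0.0},{"translation":[0,0,0.0],"twist":0,"hand":0.0}])

```text
time: 25.9
tool_pos: [0.5072, 0.3653, 0.03]
tool_rot: [0.0, -0.099, 0.995, 0.0]
contact_force: [-0.1, -0.8, 0.1]
gripper_width: 0.417
grasp_force: 60.0
```

apply_moves(targets=[{"translation":[0,0,0.02],"twist":0,"hand":0.0},{"translation":[0,0,0.01],"twist":0,"hand":0.0},{"translation":[0,0,0.0],"twist":0,"hand":0.0},{"translation":[0,0,0.0],"twist":0,"hand":0.0}])

```text
time: 26.3
tool_pos: [0.5068, 0.3652, 0.0263]
tool_rot: [0.0, -0.099, 0.995, 0.0]
contact_force: [-0.4, -0.1, 0.4]
gripper_width: 0.411
grasp_force: 60.3
```

apply_moves(targets=[{"translation":[0,0,0.01],"twist":0,"hand":0.0},{"translation":[0,0,0.0],"twist":0,"hand":0.0},{"translation":[0,0,0.0],"twist":0,"hand":0.0}])

```text
time: 26.6
tool_pos: [0.5069, 0.3652, 0.0263]
tool_rot: [-0.0, -0.099, 0.995, -0.0]
contact_force: [-3.3, -1.1, 5.1]
gripper_width: 0.414
grasp_force: 63.3
```

Contact. Release and retreat.

apply_moves(targets=[{"translation":[0,0,-0.01],"twist":0,"hand":0.0},{"translation":[0,0,0.0],"twist":0,"hand":0.65},{"translation":[0,0,0.0],"twist":0,"hand":0.65},{"translation":[0,0,0.0],"twist":0,"hand":0.65},{"translation":[0,0,-0.2],"twist":0,"hand":0.65},{"translation":[0,0,-0.4],"twist":0,"hand":0.65},{"translation":[0,0,-0.4],"twist":0,"hand":0.65},{"translation":[-0.3,0,-0.4],"twist":0,"hand":0.65}])

```text
time: 27.4
tool_pos: [0.5333, 0.3706, 0.1661]
tool_rot: [-0.002, -0.1, 0.995, -0.001]
contact_force: [0.5, 1.1, -0.1]
gripper_width: 0.647
grasp_force: 0.0
```

apply_moves(targets=[{"translation":[-0.4,-0.1,-0.2],"twist":0,"hand":0.65},{"translation":[-0.4,-0.1,0],"twist":0,"hand":0.65},{"translation":[-0.4,-0.2,0],"twist":0,"hand":0.65},{"translation":[0,0,0.0],"twist":0,"hand":0.65},{"translation":[0,0,0.0],"twist":0,"hand":0.65}])

```text
time: 27.9
tool_pos: [0.6621, 0.3549, 0.1851]
tool_rot: [-0.001, -0.099, 0.995, -0.0]
contact_force: [0.5, 0.5, -0.2]
gripper_width: 0.649
grasp_force: 0.0
```

```bash
python3 -c "
from look import *
M['gauge_center']=box(.09,.038,.003,.005)
for q in('spool_large_center','spool_small_center','jar_center'): M[q]=M[q]+[0,0,.005]
G={'gauge_center':(.477,.359,.2),'spool_large_center':(.388,.341,0),'spool_small_center':(.39,-.326,0),'jar_center':(.467,-.326,0),'oil_bottle':(.447,-.154,0)}
im={}
for c in('scene','top'):
  im[c]=shot(c,c+'9')
  for q,x in G.items():
    f=fit(c,q,x)
    if f:
      t=(.443,.352) if q in('gauge_center','spool_large_center') else (.43,-.3255); d=f[0][:2]-t; cs,sn=np.cos(.199),np.sin(.199)
      print(c,q,f,np.round([d[0]*cs+d[1]*sn,-d[0]*sn+d[1]*cs],4),round(np.hypot(*d),4))
s=im['scene']; T=im['top']
cv2.imwrite('pics/m3.png',np.hstack([cv2.resize(s[100:250,350:550],(400,300)),cv2.resize(s[210:330,80:240],(400,300))])[:,:,::-1])
print(state()['time'])"
```

```text
scene gauge_center (array([0.4771, 0.359 , 0.2101]), np.float64(0.929)) [0.0348 0.0001] 0.0348
scene spool_large_center (array([0.3907, 0.3399, 0.0667]), np.float64(0.914)) [-0.0537 -0.0015] 0.0537
scene spool_small_center (array([ 0.3912, -0.3264,  0.0909]), np.float64(0.943)) [-0.0382  0.0068] 0.0388
scene jar_center (array([ 0.4689, -0.3272,  0.0729]), np.float64(0.95)) [ 0.0378 -0.0094] 0.0389
scene oil_bottle (array([ 0.4445, -0.1558,  0.073 ]), np.float64(0.738)) [0.0478 0.1635] 0.1703
top gauge_center (array([0.4759, 0.3582, 0.1761]), np.float64(0.939)) [ 0.0335 -0.0004] 0.0335
top spool_large_center (array([0.3909, 0.3388, 0.0628]), np.float64(0.855)) [-0.0537 -0.0026] 0.0537
top spool_small_center (array([ 0.3898, -0.3282,  0.0192]), np.float64(0.86)) [-0.0399  0.0053] 0.0403
top jar_center (array([ 0.4678, -0.3283,  0.0338]), np.float64(0.966)) [ 0.0365 -0.0102] 0.0379
top oil_bottle (array([ 0.4438, -0.1488,  0.0689]), np.float64(0.674)) [0.0485 0.1705] 0.1772
28.5
```

View pics/m3.png

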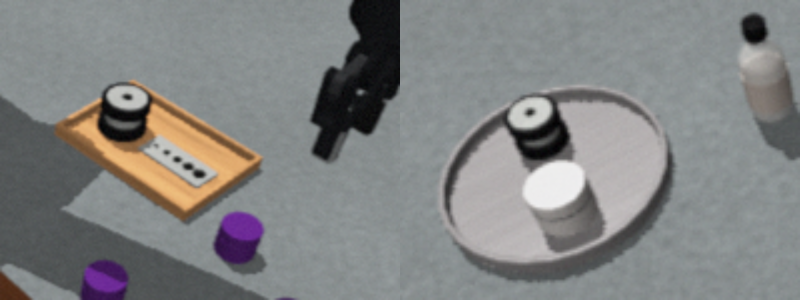

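The picture shows the spool at (125,110) and the gauge lying flat at (180,160) in the tray. The small spool at (537,125) and the jar at (558,195) stand in the dish, and the bottle at (768,75) is undisturbed.

```bash
python3 -c "
from plant import job_done
print(job_done())"
```

```text
the job is handed in; nothing more can be done
None
```

I handed the job in at about 28.5 s: the large spool and gauge are in the tray, the small spool and jar are in the dish, and the oil bottle was not disturbed; camera fits showed positions within limits (heights and tilt only judged by eye), but no verdict was returned.

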